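# Free the locked centrifuge lid with the release pin

## Robot

A 6-joint arm with a two-finger parallel gripper is mounted at the origin on the work surface. World frame = base frame: x ahead of the robot, y to its left, z up, the work surface at z = 0. Lengths are in mm, angles in rad, forces in N, time in s.
With the tool pointing down it reaches from about 250 to 775 mm from the base axis. Payload 4 kg.
Tool frame: the origin (TCP) lies at the very end of the fingers, on their centre line; the grasp point (between the pads) lies 19 mm behind it; z points along the fingers, y is the line along which they close (so a half turn about z gives the same grasp; the last joint's range is limited). The gripper opens to 85 mm and grips with 20 to 120 N. Pads are 22 mm wide; open, the fingers measure 114 mm over their backs; the gripper's body (76 mm by 85 mm) begins 54 mm behind the grasp point. The pads swing forward as they close: fully open they stand 13 mm farther back than shut.
Start: joints at [-1.322, 0.087, 1.371, -0, 1.684, -0.103], TCP at [189.522, -516.335, 206.941] pointing down, gripper open.
Joint ranges: [-3.1, 3.1], [-0.76, 2.03], [0.27, 2.55], [-1.08, 4.22], [0.17, 2.65], [-2.57, 2.57]. Speed limits (rad/s): [2.79, 2.79, 3.14, 3.14, 3.14, 3.14].

## Interface

Orientations are given as a unit quaternion [w, x, y, z].
In Python, from rig import r gives the robot as it stands.
- The arm moves only by the shell command python3 -m inch 'ROWS' [FORCE]. ROWS is text: rows parted by semicolons, each of 5 numbers parted by spaces: the shift along the tool's x, y, z in m, then the turn about the tool's z in rad, then the finger opening in m, from 0 to 0.0854. A call has 1 to 8 rows; each row shifts and turns the commanded pose from where the row before left it, along the tool's axes as they then stand; what a row does not reach is not made up. A row lasts 1/12 s, in which the tool goes at most 41.7 mm and 7.16 degrees, less where a joint would pass 70% of its speed; a pose out of reach is approached as far as the arm can. A call is refused whole if a number of a shift passes 0.0417 or a number of a turn 0.125, either way. A call with a gripper value outside its range is refused whole. The fingers move at their own pace and stop on an object; FORCE is the grip in N (left out, the last holds). Time passes only in rows, so rows that do not move let the fingers close. It gives the time, the measured TCP pose, the force, the opening and the grip force at its end, in the units of the state.
- r.get_obs(): the state, without advancing time (a new reading comes with each control period).
- r.get_image(name): name is "scene" or "top" or "wrist"; returns a dict with "color" (400x640x3 uint8, blue, green, red), "fovy" (degrees; the focal length in pixels is half the picture's height over the tangent of half this angle, whatever the lens; pixels are square), "cx", "cy" (the principal point, pixels), "origin" and "rotation" of the camera in the world; the wrist camera has in their place "hand_eye" (4x4, takes a point from camera to tool coordinates, whose origin is the TCP and whose axes are the flange's). Camera axes: x right, y up, looking along -z (the intrinsics and any distortion apply to the point x, -y, -z); pixel columns grow to the right and rows downward; lengths in mm; the calibration is good to about 2 mm. A picture is of the moment at which its call begins: read the wrist's pose just before it. There is no depth.
- r.sign_off(): hands the job in; it is judged then, once.
Trained networks look in a picture, given as the dict that the camera call returned (one of the last four; its "shot" number tells which), for a name from the list of things; names that differ only in an ending like _2 or _b are one class to them, and where a whole thing is asked for, a point or a joint stands for the part that bears it (a point fixed in the world has none). Each returns a list of dicts, best first, with "score" (0 to 1); they miss things now and then, are a little off and sometimes report something else, mostly with a low value. They report only what shows in the picture. A call takes as long as a camera call. They do not tell look-alikes from the thing itself.
- r.boxes_of(picture, thing): "centre" ([x, y, z] in mm, in world coordinates, good to about 4 mm: the middle of the surface that is visible of it).
The state is a dict: "t": time; "qpos": joint angles; "joint_velocities": joint speeds; "tau": joint torques, N m; "ee_pos": TCP position; "tool_rot": TCP orientation; "ft_force": force on the tool from outside, world axes, zero at the start; "torque": the same for the moment, N m; "width": finger opening in mm; "gripper_force": force on a finger pad.
Only numpy, scipy, OpenCV 4.12 (cv2) and the standard library are available. Lean on these libraries where they do the work, as an engineer would, in place of code of your own. Each camera call takes 0.05 s, during which the arm holds its last target. There are 200 camera calls.

## Task

The bench centrifuge has lost power with its lid locked shut. Take the yellow-handled release pin from the tool rack, push it gently straight down the red-ringed bore in the sloped front panel until the spring plunger at its bottom lets the lid spring open, then put the pin back where it was in the rack, upright with its handle resting on the top plate, and let go. Do not ram the pin, leave the lid sprung open and do not disturb the other things on the bench.

Things in the scene. Friction and masses are not known exactly. Their poses are not given: they have to be found in the camera images.
- centrifuge: Cream bench centrifuge on a green base, 300 deep x 240 wide x 210 mm high, standing firmly, its sloped front panel facing roughly to the robot's left (+y); origin at the centre of its underside, x pointing from its front to its back, z up. Place and yaw vary. More than 30 N between pin and machine counts as ramming it.
- bore (a point): Centre of the mouth of the lid-release bore, on the surface of the sloped front panel, 147 mm above the bench, in a flat red ring of 24 mm outer diameter, near the right-hand end of the panel (72 mm from its middle). z axis: out of the bore, square to the panel, leaning 35 degrees from vertical to the machine's front; x axis: up the slope; y axis: level, along the panel.
- front_panel: Front panel, 105 mm up the slope x 240 mm wide, its plate 20 mm thick; same origin and axes as point bore. The bore is round, 10 mm in diameter, straight along z, its mouth countersunk to 16 mm across, 3 mm deep. At its bottom is the face of the spring plunger, 22 to 40 mm below the panel's surface: it follows from how that machine's latch was adjusted and is not reported, so it must be felt.
- lid (a joint): The lid, 198 x 228 mm, hinged along its far edge: angle in rad, 0 shut and latched, growing as it opens. Pushing the plunger down the bore takes about 2.7 N at first touch, 6 to 8 N when the latch lets go after about 6 mm of travel, 8 to 9 N at its hard stop at 9 mm. Then the lid springs up by itself to its stop at 0.42 in about a second, and stays. The plunger springs back.
- lid_front (a point): Middle of the lid's front edge, about 60 mm up the slope from the level of the bore and 190 mm above the bench when shut; it rises about 80 mm as the lid springs open.
- pin_handle (a point): Centre of the release pin's yellow handle, a 20 x 20 mm square bar 60 mm long, edges rounded, black bands. The pin is loose, 150 mm long, about 50 g. z axis: along the pin from tip to handle; x, y: square to the handle's flats. It hangs upright in one of the rack's wells, the handle's underside resting on the top plate, so this point is 30 mm above the plate (142 mm above the bench).
- tool_rack: White tool rack, grey base, open at front and back, fixed to the bench; origin at the centre of its underside, z up, wells in a row along y. Base 80 x 130 mm, top plate 70 x 120 x 16 mm, upper face 112 mm above the bench. Two wells (12 mm through holes) at y = +28 and -28 mm: the pin is in one, the blue rotor key in the other; which way round varies.
- pin_tip (a point): Round tip of the release pin's steel rod, 6 mm in diameter and 90 mm long below the handle; 120 mm along the pin from the handle's centre.
- well_left (a point): Centre of the mouth of the well at y = +28 mm, in the upper face of the rack's top plate.
- well_right (a point): Centre of the mouth of the well at y = -28 mm, in the upper face of the rack's top plate.
- rotor_key: Rotor key with a blue T-handle (bar 64 x 14 x 14 mm lying on the rack's top plate, along the rack's x axis) and a dark 8 mm shank, loose in the other well. Origin at the lower end of the shank, 80 mm below the underside of the bar. Leave alone.
- tube_rack: Loose white rack with red-capped blood tubes, 70 x 180 mm, 86 mm high; origin at the centre of its underside. Leave alone.
- petri_dish: Loose clear dish, 90 mm in diameter, 14 mm high; origin at the centre of its underside. Leave alone.
- tip_box: Loose green box of yellow pipette tips, 85 x 125 mm, 65 mm high; origin at the centre of its underside. Leave alone.
Things that resemble listed ones, but are neither listed nor needed, are in the scene too. Leave any orange look-alike of the tool_rack alone. Leave any pink or purple look-alike of the part that bears pin_handle alone.

How it is judged (in metres and radians):
On the way, in this order (a step that is already met when the one before it is completed fails the run):
1. the pin's tip is down in the bore, more than 10 mm below the panel, with the lid still shut (z of pin_tip in the frame of bore below -0.01 m and x of pin_tip in the frame of bore between -0.004 and 0.004 m and y of pin_tip in the frame of bore between -0.004 and 0.004 m and value of joint lid below 0.03 rad).
2. the lid springs open while the pin is in the bore, pressing the plunger (z of pin_tip in the frame of bore below -0.02 m and value of joint lid above 0.05 rad).
At the end, for the whole second after the job is handed in: Lid sprung open (over 0.35 rad); pin upright (within 6 degrees) in a rack well, handle centre within 8 mm of the well's axis and resting on the top plate (within about 5 mm), let go and at rest; rotor key, tube rack, dish and tip box within 30 mm of their starts (value of joint lid above 0.35 rad and (horizontal distance between pin_handle and well_left below 0.008 m or horizontal distance between pin_handle and well_right below 0.008 m) and z of pin_handle in the frame of tool_rack between 0.136 and 0.146 m and angle between pin_handle's own z axis and vertical below 0.1 rad and linear speed of pin below 0.02 m/s and contact force between pin and the fingers below 0.1 N and distance of each of rotor_key, tube_rack, petri_dish, tip_box from where it was at the start of the episode below 0.03 m); the robot touches nothing.
It fails at once if the pin is rammed against the centrifuge (over 30 N) (contact force between pin and centrifuge above 30 N).
It fails at once if the rotor key is moved by more than 30 mm (distance of rotor_key from where it was at the start of the episode above 0.03 m).
It fails at once if the tube rack is moved by more than 30 mm (distance of tube_rack from where it was at the start of the episode above 0.03 m).
It fails at once if the dish is moved by more than 30 mm (distance of petri_dish from where it was at the start of the episode above 0.03 m).
It fails at once if the tip box is moved by more than 30 mm (distance of tip_box from where it was at the start of the episode above 0.03 m).
It also fails if it takes over 58 s, if anything falls off the work surface, if the arm or the gripper's body presses on something with over 40 N, if the wrist force passes 120 N, or if a joint passes its speed limit or range.

## Working session

There is one attempt and no reset: what is moved stays moved. The work goes in short steps, Python scripts to look and compute and a shell command to move; the robot and the scene stay as the last step left them, time stands still between calls to the robot, and variables do not carry over. Pictures are saved under pics/ and viewed, at most 13 in all, crops included, and the job is handed in when it is done.

```bash
ls; mkdir -p pics; python3 - <<'E'
from rig import r
import cv2
print(r.get_obs())
for n in("scene","top"):
    p=r.get_image(n);cv2.imwrite(f"pics/{n}0.png",p["color"])
    print(n,{k:v for k,v in p.items() if k!="color"})
    for t in("centrifuge","bore","pin_handle","tool_rack","rotor_key","front_panel","tube_rack","tip_box","petri_dish"):
        try:print(t,[(round(d["score"],2),[round(float(c)) for c in d["centre"]]) for d in r.boxes_of(p,t)[:4]])
        except Exception as e:print(t,e)
E
```

```text
pics
{'t': 0.0, 'qpos': array([-1.32211616e+00,  8.79464263e-02,  1.37226788e+00, -2.03917402e-05,
        1.68361533e+00, -1.03069439e-01]), 'joint_velocities': array([ 0.00073312, -0.00106639,  0.0008911 , -0.00363664, -0.0003256 ,
       -0.00098867]), 'tau': array([ 1.24102338e-03, -3.51865232e+01, -3.13269532e+01,  5.04609125e-05,
        1.08077595e-02,  9.37230453e-06]), 'ee_pos': array([ 189.36325661, -515.77527929,  205.73697595]), 'tool_rot': array([-1.11478918e-03,  9.84573435e-01,  1.74968284e-01, -9.14655828e-05]), 'ft_force': array([ 0.38902044, -0.4447525 ,  0.20235808]), 'torque': array([-0.01240048,  0.00460334,  0.01762645]), 'gripper_force': 0.0, 'width': 85.52260468737306}
scene {'fovy': 54.05370187194478, 'cx': 325.6351688246298, 'cy': 199.05308502897125, 'origin': array([1142.89180662,  383.74606741,  896.58664426]), 'rotation': array([0.41188927, 0.17388578, 0.32890108, 0.83182633]), 'shot': 1}
centrifuge [(0.65, [686, -142, 170])]
bore [(0.72, [667, -87, 149])]
pin_handle [(0.74, [610, 225, 152]), (0.7, [523, 161, 121]), (0.66, [706, 139, 122]), (0.59, [654, -
[... 300 characters left out ...]
(0.41, [609, 224, 149])]
top {'fovy': 43.18351117020624, 'cx': 327.84082091785245, 'cy': 199.11736680153462, 'origin': array([ 357.19392494,  -10.50391498, 1431.33212766]), 'rotation': array([-0.70010851, -0.04653286,  0.05821358,  0.71013657]), 'shot': 2}
centrifuge [(0.91, [621, -177, 200])]
bore [(0.92, [638, -86, 154])]
pin_handle [(0.67, [598, 221, 166]), (0.65, [514, 155, 150]), (0.5, [690, 139, 145])]
tool_rack [(0.72, [636, -84, 157]), (0.68, [736, 261, 110]), (0.68, [608, 428, 113]), (0.57, [594, 250, 111])]
rotor_key [(0.23, [442, 302, 62])]
front_panel [(0.64, [636, -84, 153])]
tube_rack [(0.81, [441, 302, 63])]
tip_box [(0.94, [511, -447, 59])]
petri_dish [(0.85, [374, 104, 13])]
```

View pics/scene0.png

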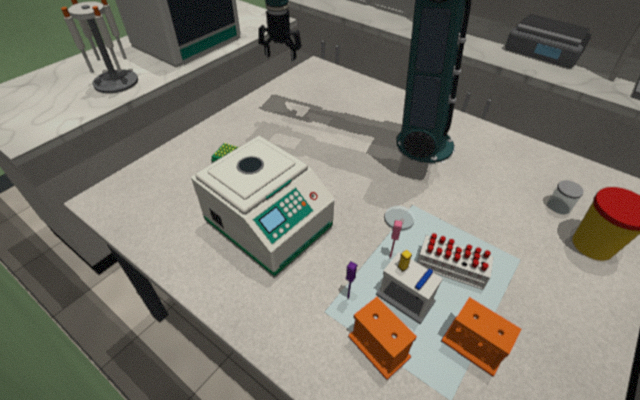

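View pics/top0.png

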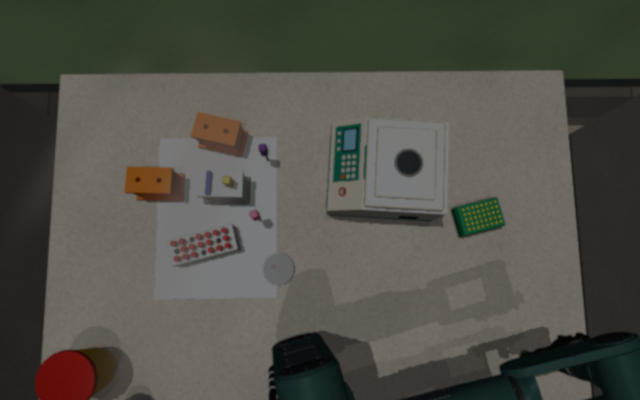

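The yellow handle is at scene (404,261) and top (228,181). It stands in the white rack beside the blue key. The pink look-alike is at scene (396,231) and top (255,215), the purple one at (351,272) and (264,150), and both are to be left alone. The red ring is at scene (313,196) and top (342,191). Next I triangulate the yellow handle, key, ring and machine, and crop the handle to confirm it.

```bash
cat > h.py <<'E'
import numpy as np,cv2
from scipy.spatial.transform import Rotation as R
from rig import r
def cam(p,obs=None):
    f=200/np.tan(np.radians(p["fovy"])/2)
    if "origin" in p: q=p["rotation"];return f,R.from_quat([*q[1:],q[0]]).as_matrix(),np.array(p["origin"])
    q=obs["tool_rot"];T=R.from_quat([*q[1:],q[0]]).as_matrix();H=np.array(p["hand_eye"])
    return f,T@H[:3,:3],T@H[:3,3]+obs["ee_pos"]
def ray(p,uv,obs=None):
    f,M,o=cam(p,obs);d=M@np.array([(uv[0]-p["cx"])/f,-(uv[1]-p["cy"])/f,-1]);return o,d/np.linalg.norm(d)
def atz(p,uv,z,obs=None):
    o,d=ray(p,uv,obs);return o+d*(z-o[2])/d[2]
def proj(p,X,obs=None):
    f,M,o=cam(p,obs);c=M.T@(np.array(X)-o);return np.array([p["cx"]-f*c[0]/c[2],p["cy"]+f*c[1]/c[2]])
def tri(rs):
    A=np.zeros((3,3));b=np.zeros(3)
    for o,d in rs: P=np.eye(3)-np.outer(d,d);A+=P;b+=P@o
    x=np.linalg.solve(A,b);return x,[round(float(np.linalg.norm((np.eye(3)-np.outer(d,d))@(x-o))),1) for o,d in rs]
def blob(p,lo,hi,near,rad=40):
    m=cv2.inRange(cv2.cvtColor(p["color"],cv2.COLOR_BGR2HSV),lo,hi)
    k=np.zeros_like(m);cv2.circle(k,(int(near[0]),int(near[1])),rad,255,-1);m&=k
    n,l,s,c=cv2.connectedComponentsWithStats(m)
    if n<2:return None
    i=1+np.argmax(s[1:,4]);ys,xs=np.where(l==i)
    return c[i],s[i],np.stack([xs,ys],1)
E
python3 - <<'E'
from h import *
P={n:r.get_image(n) for n in("scene","top")}
Y=((20,100,70),(35,255,255));B=((105,100,40),(130,255,255));RD=((0,110,60),(8,255,255))
near=dict(yel=((404,261),(228,181)),blue=((424,279),(209,182)),red=((313,196),(342,191)))
for k,c in(("yel",Y),("blue",B),("red",RD)):
    rs=[]
    for n,q in zip(("scene","top"),near[k]):
        b=blob(P[n],*c,q,18)
        if b is None: print(k,n,"none");continue
        rc=cv2.minAreaRect(b[2].astype(np.float32));print(k,n,b[0].round(1),b[1],rc);rs.append(ray(P[n],b[0]))
        for z in (119,126,142,147,172):print(z,atz(P[n],b[0],z).round(),end=" ")
        print()
    print(k,tri(rs))
a=cv2.resize(P["scene"]["color"][200:320,330:490],None,fx=4,fy=4,interpolation=2)
b=cv2.resize(P["top"]["color"][110:226,320:480],None,fx=4,fy=4,interpolation=2)
cv2.imwrite("pics/crop1.png",a);cv2.imwrite("pics/crop2.png",b)
E
```

```text
yel scene [404.5 259.8] [398 250  14  21 167] ((404.5500183105469, 259.8500061035156), (9.17060375213623, 20.238576889038086), 18.43494987487793)
119 [585. 220. 119.] 126 [590. 221. 126.] 142 [602. 225. 142.] 147 [606. 226. 147.] 172 [623. 231. 172.] 
yel top [226.3 179.8] [223 177   7   7  42] ((226.0, 180.0), (6.0, 6.0), 90.0)
119 [608. 233. 119.] 126 [607. 232. 126.] 142 [604. 229. 142.] 147 [603. 228. 147.] 172 [598. 223. 172.] 
yel (array([603.56859223, 226.57255603, 145.27636185]), [1.5, 1.5])
blue scene [423.8 278.5] [416 269  17  20 123] ((423.9558410644531, 278.46527099609375), (5.33573055267334, 23.589548110961914), 38.1572265625)
119 [604. 281. 119.] 126 [609. 282. 126.] 142 [620. 284. 142.] 147 [624. 285. 147.] 172 [641. 288. 172.] 
blue top none
blue (array([1098.14362796,  375.20253931,  832.        ]), [0.0])
red scene [312.2 193.9] [310 192   7   7  17] ((312.3970642089844, 194.16175842285156), (5.144957542419434, 6.345447540283203), 59.03623962402344)
119 [548. -92. 119.] 126 [553. -88. 126.] 142 [565. -78. 142.] 147 [569. -75. 147.] 172 [588. -60. 172.] 
red top [343.7 189.7] [341 188   5   6   9] ((343.6029357910156, 189.8382110595703), (5.830951690673828, 2.572478771209717), 59.036251068115234)
119 [578. -76. 119.] 126 [577. -75. 126.] 142 [574. -75. 142.] 147 [573. -74. 147.] 172 [569. -73. 172.] 
red (array([571.97453092, -73.55473165, 150.38650165]), [0.8, 0.8])
```

View pics/crop1.png

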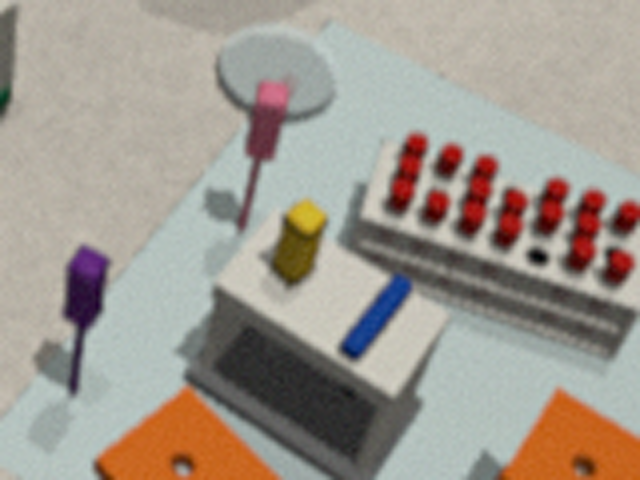

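View pics/crop2.png

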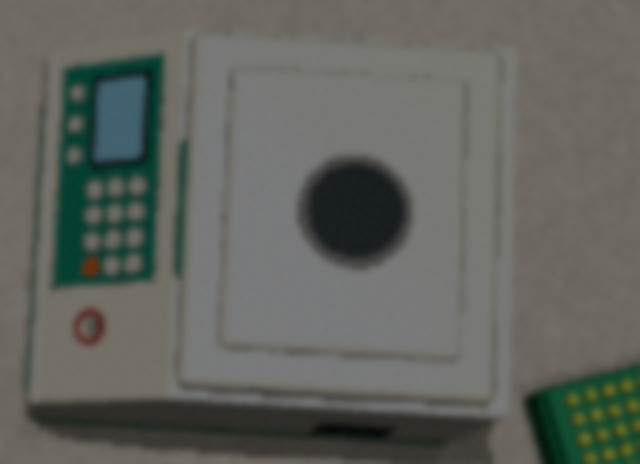

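Crop 1 shows the yellow handle in the white rack beside the blue key, while the pink and purple pins stand outside it. Crop 2 puts the ring at top pixel (342,192). I turn and rise first, then go over the rack.

```bash
cat >> h.py <<'E'
def togo(goal,yaw=None):
    o=r.get_obs();q=o["tool_rot"];T=R.from_quat([*q[1:],q[0]]).as_matrix()
    ps=np.arctan2(T[1,0],T[0,0]);print("t",round(o["t"],2),"pos",o["ee_pos"].round(1),"yaw",ps.round(3),"F",o["ft_force"].round(1),"w",round(o["width"],1),"tilt",np.degrees(np.arccos(-T[2,2])).round(2))
    print("shift tool mm",(T.T@(np.array(goal)-o["ee_pos"])).round(1),"turn",None if yaw is None else round(float(ps-yaw),3))
E
python3 -m inch '0 0 -0.015 -0.125 0.0854;0 0 -0.015 -0.125 0.0854;0 0 -0.015 -0.125 0.0854;0 0 -0.015 -0.125 0.0854;0 0 -0.015 -0.125 0.0854;0 0 -0.015 -0.125 0.0854;0 0 -0.015 -0.125 0.0854;0 0 -0.015 -0.125 0.0854' 60
python3 -m inch '0 0 0 -0.11 0.0854;0 0 0 0 0.0854'
python3 -c "
from h import *
togo([603,227,330],1.47)"
```

```text
t: 1.77
ee_pos: [189.5, -516.3, 327.7]
tool_rot: [0.0, 0.778, 0.628, -0.0]
ft_force: [0.5, 0.1, 0.5]
width: 85.6
gripper_force: 0.0
t: 1.93
ee_pos: [189.6, -516.8, 328.5]
tool_rot: [0.001, 0.744, 0.668, -0.001]
ft_force: [0.2, -0.1, -0.5]
width: 85.0
gripper_force: 0.0
t 1.93 pos [ 189.6 -516.8  328.5] yaw 1.463 F [ 0.2 -0.1 -0.5] w 85.0 tilt 0.18
shift tool mm [783.8 331.3  -3.4] turn -0.007
```

```bash

python3 -m inch '.0334 .0201 -.0045 0 .0854;.0334 .0201 -.0045 0 .0854;.0334 .0201 -.0045 0 .0854;.0334 .0201 -.0045 0 .0854;.0334 .0201 -.0045 0 .0854;.0334 .0201 -.0045 0 .0854;.0334 .0201 -.0045 0 .0854;.0334 .0201 -.0045 0 .0854' >/dev/null
python3 -m inch '.0334 .0201 -.0045 0 .0854;.0334 .0201 -.0045 0 .0854;.0334 .0201 -.0045 0 .0854;.0334 .0201 -.0045 0 .0854;.0334 .0201 -.0045 0 .0854;.0334 .0201 -.0045 0 .0854;.0334 .0201 -.0045 0 .0854;.0334 .0201 -.0045 0 .0854'
python3 -m inch '0 0 0 0 .0854;0 0 0 0 .0854'
python3 - <<'E'
from h import *
o=r.get_obs();p=r.get_image("wrist");cv2.imwrite("pics/w1.png",p["color"])
print({k:v for k,v in p.items() if k!="color"},proj(p,[570,-73,147],o))
np.save("w1o.npy",o,allow_pickle=True);p2=dict(p);np.save("w1p.npy",p2,allow_pickle=True)
togo([603,227,330],1.47)
b=blob(p,(0,110,60),(8,255,255),proj(p,[570,-73,147],o),60)
if b: print(b[0],b[1],atz(p,b[0],147,o))
E
```

```text
t: 3.27
ee_pos: [568.0, -18.2, 398.3]
tool_rot: [-0.0, 0.746, 0.666, -0.0]
ft_force: [0.7, 0.2, 0.3]
width: 85.3
gripper_force: 0.0
t: 3.43
ee_pos: [568.2, -18.4, 396.9]
tool_rot: [-0.001, 0.744, 0.668, -0.001]
ft_force: [-0.0, -0.4, -0.0]
width: 85.3
gripper_force: 0.0
{'fovy': 65.23332102352738, 'cx': 318.6791814333117, 'cy': 203.9453056234216, 'hand_eye': array([[-2.96885825e-05,  9.53202970e-01,  3.02331105e-01,
         7.62077137e+01],
       [ 9.99999900e-01, -1.06458015e-04,  4.33844464e-04,
         8.43189179e-01],
       [ 4.45727401e-04,  3.02331087e-01, -9.53202872e-01,
        -1.67219097e+02],
       [ 0.00000000e+00,  0.00000000e+00,  0.00000000e+00,
         1.00000000e+00]]), 'shot': 5} [324.31960338 202.55763291]
t 3.48 pos [567.4 -19.6 397.6] yaw 1.461 F [ 0.5 -0.1 -0.1] w 85.2 tilt 0.15
shift tool mm [249.1   8.5  67.4] turn -0.009
[326.08333333 201.75925926] [318 194  17  16 108] [572.56907449 -72.09983551 147.        ]
```

View pics/w1.png

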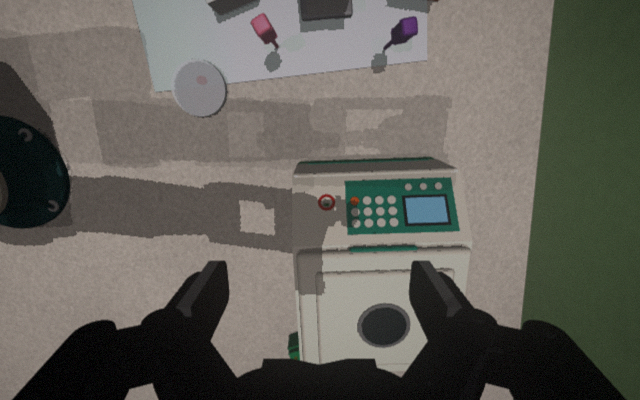

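The wrist view shows the red ring at (326,202) and the panel running almost level, with no obstruction. I measure the machine's yaw from its edges, then look at the rack.

```bash

python3 -m inch '.0385 .0029 .0134 0 .0854;.0385 .0029 .0134 0 .0854;.0385 .0029 .0134 0 .0854;.0385 .0029 .0134 0 .0854;.0385 .0029 .0134 0 .0854;0 0 0 0 .0854;0 0 0 0 .0854'
python3 - <<'E'
from h import *
p=np.load("w1p.npy",allow_pickle=True).item();o=np.load("w1o.npy",allow_pickle=True).item()
def lines(p,o,x0,y0,x1,y1,z,mn=25):
    g=cv2.cvtColor(p["color"],cv2.COLOR_BGR2GRAY)[y0:y1,x0:x1]
    for l in cv2.createLineSegmentDetector().detect(np.ascontiguousarray(g))[0][:,0]:
        a,b=l[:2]+[x0,y0],l[2:]+[x0,y0]
        if np.linalg.norm(b-a)>mn:
            d=atz(p,b,z,o)-atz(p,a,z,o);print(a.round(),b.round(),"yaw mod90",round(float(np.degrees(np.arctan2(d[1],d[0]))+45)%90-45,1))
lines(p,o,285,150,480,260,147,60)
o=r.get_obs();p=r.get_image("wrist");cv2.imwrite("pics/w2.png",p["color"])
u=proj(p,[603,227,172],o);print(u)
b=blob(p,(20,100,70),(35,255,255),u,60);print(b[0],b[1],atz(p,b[0],172,o),atz(p,b[0],142,o))
u=np.array(u,int);lines(p,o,max(u[0]-130,0),max(u[1]-110,0),u[0]+130,u[1]+110,112,22)
bb=blob(p,(105,100,40),(130,255,255),proj(p,[609,282,126],o),60)
if bb:print("blue",bb[0],atz(p,bb[0],124,o),cv2.minAreaRect(bb[2].astype(np.float32)))
togo([603,227,123],1.47)
c=p["color"][max(u[1]-75,0):u[1]+75,max(u[0]-100,0):u[0]+100];cv2.imwrite("pics/c3.png",cv2.resize(c,None,fx=4,fy=4,interpolation=2));print(u)
E
```

```text
t: 4.07
ee_pos: [601.9, 169.8, 329.9]
tool_rot: [-0.001, 0.745, 0.668, -0.002]
ft_force: [0.1, -0.5, -0.8]
width: 85.6
gripper_force: 0.0
[349. 245.] [413. 243.] yaw mod90 -4.1
[458. 231.] [348. 234.] yaw mod90 -4.1
[382. 179.] [449. 177.] yaw mod90 -4.1
[457. 168.] [293. 174.] yaw mod90 -4.2
[469. 249.] [323. 253.] yaw mod90 -4.4
[431. 159.] [301. 164.] yaw mod90 -4.2
[313.48409232 124.45132036]
[314.4273743  128.21787709] [305 118  20  21 358] [603.52832905 223.21499535 172.        ] [602.77823094 221.14291906 142.        ]
[377. 132.] [396.  29.] yaw mod90 -13.5
[337.  81.] [285.  83.] yaw mod90 -3.8
[285.  68.] [336.  66.] yaw mod90 -3.5
[241. 128.] [192.  14.] yaw mod90 13.9
[196. 145.] [239. 129.] yaw mod90 13.3
[213.  55.] [240. 118.] yaw mod90 13.8
[334. 154.] [293. 156.] yaw mod90 -2.4
[242. 181.] [264. 172.] yaw mod90 14.4
[295. 153.] [328. 151.] yaw mod90 -1.7
[258. 218.] [226. 225.] yaw mod90 7.0
[249. 130.] [210. 148.] yaw mod90 16.5
[424.  14.] [401. 123.] yaw mod90 -13.7
[231.  92.] [198.  14.] yaw mod90 14.0
[331.  18.] [298.  22.] yaw mod90 -0.2
[404. 124.] [430. 127.] yaw mod90 -12.6
[420. 128.] [382. 123.] yaw mod90 -14.8
[184. 172.] [213. 163.] yaw mod90 9.5
[227. 158.] [251. 155.] yaw mod90 3.0
[335. 157.] [342. 184.] yaw mod90 10.1
[420. 175.] [419. 142.] yaw mod90 0.2
[214.  14.] [224.  37.] yaw mod90 15.1
[242.  82.] [251. 103.] yaw mod90 15.2
[308. 174.] [275. 182.] yaw mod90 7.4
blue [311.06259314  73.84947839] [605.24528635 278.51440389 124.        ] ((311.0232849121094, 73.93116760253906), (12.225396156311035, 56.08028793334961), 86.90594482421875)
t 4.12 pos [602.3 168.5 331.5] yaw 1.46 F [-0.2  0.4 -0.4] w 85.1 tilt 0.1
shift tool mm [ 58.5  -5.5 208.4] turn -0.01
[313 124]
```

View pics/c3.png

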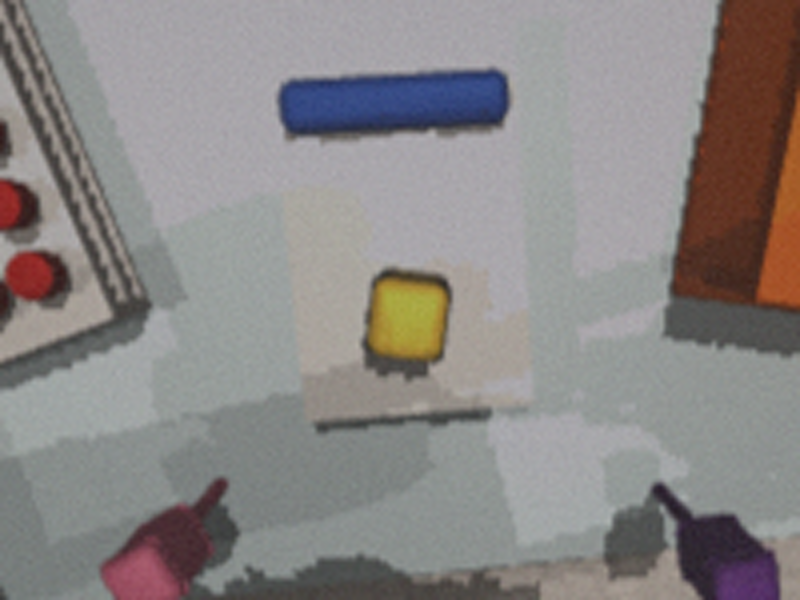

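The crop shows the yellow handle in the white rack with the blue bar behind it; the handle is turned about 5° clockwise from the tool. I go down on it and grip.

```bash

python3 -m inch '.0273 -.0026 0 0 .0854;.0273 -.0026 0 0 .0854;0 0 .03 .09 .0854;0 0 .035 0 .0854;0 0 .035 0 .0854;0 0 .035 0 .0854;0 0 .035 0 .0854;0 0 .035 0 .0854'
python3 -m inch '0 0 0 0 .0854;0 0 0 0 .0854'
python3 -c "
from h import *
togo([603,224,125],1.37)"
python3 -m inch '0 0 0 0 0.03;0 0 0 0 0.03;0 0 0 0 .01;0 0 0 0 .01;0 0 0 0 .01;0 0 0 0 .01;0 0 0 0 .01' 60
```

```text
t: 4.78
ee_pos: [604.4, 221.5, 127.5]
tool_rot: [0.001, 0.775, 0.632, 0.001]
ft_force: [-1.0, 0.6, -0.5]
width: 85.7
gripper_force: 0.0
t: 4.95
ee_pos: [602.6, 221.9, 125.8]
tool_rot: [-0.001, 0.775, 0.632, -0.002]
ft_force: [0.2, -0.4, 0.5]
width: 85.5
gripper_force: 0.0
t 4.95 pos [602.6 221.9 125.8] yaw 1.368 F [ 0.2 -0.4  0.5] w 85.5 tilt 0.24
shift tool mm [ 2.2 -0.   0.8] turn -0.002
t: 5.53
ee_pos: [604.0, 224.9, 128.5]
tool_rot: [0.0, 0.774, 0.633, 0.001]
ft_force: [-1.0, 0.0, 5.5]
width: 18.8
gripper_force: 59.7
```

```bash

python3 -m inch '0 0 -.01 0 .01;0 0 -.03 0 .01;0 0 -.03 0 .01;0 0 -.03 0 .01;0 0 -.03 0 .01;0 0 -.03 0 .01;0 0 -.02 -.065 .01;0 0 -.01 -.065 .01'
python3 -m inch '0 0 0 0 .01;0 0 0 0 .01'
python3 - <<'E'
from h import *
o=r.get_obs();p=r.get_image("wrist");q=o["tool_rot"];T=R.from_quat([*q[1:],q[0]]).as_matrix()
for z in(15,60,105):print(z,proj(p,o["ee_pos"]+T@[0,0,z],o))
cv2.imwrite("pics/w3.png",p["color"]);cv2.imwrite("pics/c4.png",cv2.resize(p["color"][200:400,220:420],None,fx=3,fy=3,interpolation=2))
togo([572,-72.5,251.5+40],1.4975)
E
```

```text
t: 6.2
ee_pos: [604.1, 224.7, 321.6]
tool_rot: [0.002, 0.73, 0.683, 0.003]
ft_force: [0.2, 0.6, -0.5]
width: 18.7
gripper_force: 59.3
t: 6.37
ee_pos: [603.6, 224.6, 317.2]
tool_rot: [0.0, 0.732, 0.682, 0.0]
ft_force: [-0.1, 0.0, -0.8]
width: 18.9
gripper_force: 59.3
15 [317.53505458 231.78893808]
60 [317.76782612 209.06044994]
105 [317.92991237 193.23387933]
t 6.42 pos [603.3 224.5 315.7] yaw 1.5 F [ 0.3  0.4 -1.6] w 18.7 tilt 0.11
shift tool mm [-298.5  -10.2   24.4] turn 0.003
```

View pics/c4.png

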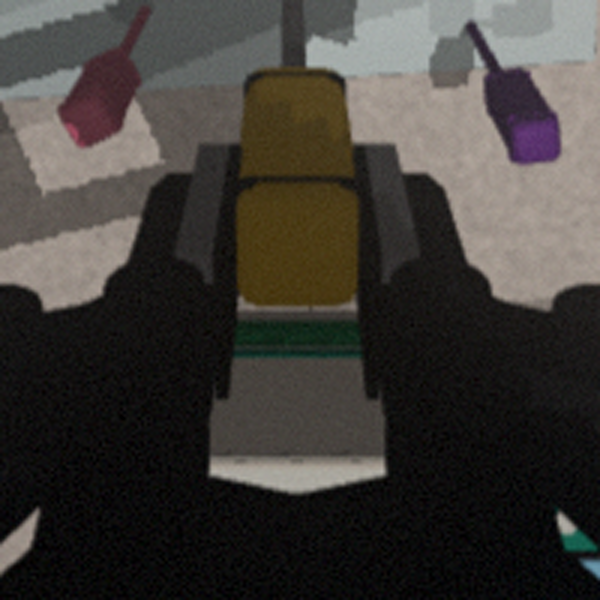

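The pin is held square in the fingers, its rod leaving at about (318,220). I check the handle's offset along tool x and locate the tip.

```bash

python3 - <<'E'
from h import *
o=r.get_obs();p=r.get_image("wrist");q=o["tool_rot"];T=R.from_quat([*q[1:],q[0]]).as_matrix()
for dx in(-4,0,4):print(dx,proj(p,o["ee_pos"]+T@[dx,0,-45.5],o),proj(p,o["ee_pos"]+T@[dx+10,0,14.5],o),proj(p,o["ee_pos"]+T@[dx,0,104.5],o))
b=blob(p,(15,80,20),(38,255,255),(319,281),60);print(b[0],b[1])
cv2.imwrite("pics/c5.png",cv2.resize(p["color"][170:240,280:360],None,fx=7,fy=7,interpolation=2))
E
```

```text
-4 [317.0122522 292.2454302] [317.52216474 223.16558515] [317.93257067 197.63488417]
0 [316.99750429 284.44363352] [317.51474265 217.11868663] [317.92924547 193.38268288]
4 [316.98249761 276.50494992] [317.50722708 210.99562322] [317.92589164 189.09386061]
[318.44328157 263.958474  ] [ 298  222   44   80 2962]
```

View pics/c5.png

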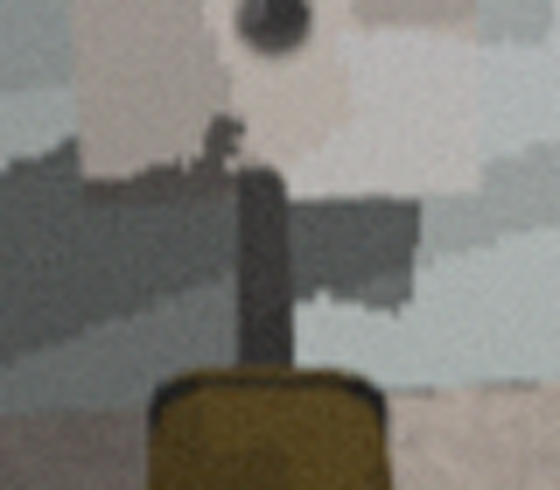

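```bash

python3 -m inch '-.0372 -.0012 0 0 .01;-.0372 -.0012 0 0 .01;-.0372 -.0012 0 0 .01;-.0372 -.0012 0 0 .01;-.0372 -.0012 0 0 .01;-.0372 -.0012 0 0 .01;-.0372 -.0012 0 0 .01;-.0372 -.0012 0 0 .01'
python3 -m inch '0 0 .015 0 .01;0 0 .015 0 .01;0 0 .015 0 .01;0 0 0 0 .01;0 0 0 0 .01;0 0 0 0 .01' 25
python3 - <<'E'
from h import *
togo([572.1,-71.3,271.5],1.4975)
o=r.get_obs();p=r.get_image("wrist");s=r.get_image("scene")
b=proj(p,[572,-72.8,147],o);print(b);q=o["tool_rot"];T=R.from_quat([*q[1:],q[0]]).as_matrix()
print("tip pred",proj(p,o["ee_pos"]+T@[-1.5,0,104.5],o))
u=proj(s,[572,-72.8,155]).astype(int);print(u)
i=cv2.resize(p["color"][150:250,270:370],None,fx=5,fy=5,interpolation=2);j=cv2.resize(s["color"][u[1]-40:u[1]+20,u[0]-18:u[0]+18],(300,500),interpolation=2)
cv2.imwrite("pics/c6.png",np.hstack([i,j]))
E
```

```text
t: 7.13
ee_pos: [572.2, -73.2, 314.8]
tool_rot: [-0.001, 0.731, 0.682, -0.001]
ft_force: [0.8, 0.3, 0.3]
width: 18.4
gripper_force: 59.3
t: 7.63
ee_pos: [573.3, -71.5, 271.8]
tool_rot: [-0.0, 0.731, 0.682, -0.0]
ft_force: [0.3, -0.7, 0.3]
width: 18.4
gripper_force: 59.3
t 7.63 pos [573.3 -71.5 271.8] yaw 1.502 F [ 0.3 -0.7  0.3] w 18.4 tilt 0.04
shift tool mm [ 0.1 -1.2  0.3] turn 0.004
[316.85643624 189.06699803]
tip pred [317.93203096 194.98072656]
[312 192]
```

View pics/c6.png

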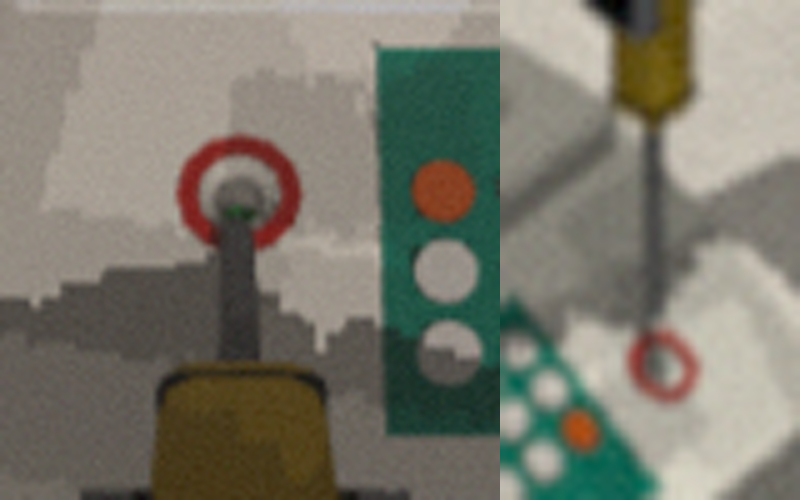

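The left half shows the ring centred at crop (239,192) with the tip just before it in the same column, so they are aligned. I go down in small steps, watching the force.

```bash

python3 -m inch '0.0005 0 .008 0 .01;0 0 .008 0 .01;0 0 0 0 .01' 25
python3 -m inch '0 0 .003 0 .01;0 0 .002 0 .01;0 0 0 0 .01'
python3 -m inch '0 0 .0015 0 .01;0 0 .0015 0 .01;0 0 0 0 .01'
```

```text
t: 7.98
ee_pos: [572.7, -70.8, 253.7]
tool_rot: [-0.001, 0.731, 0.682, -0.001]
ft_force: [-0.5, -0.6, -1.8]
width: 18.3
gripper_force: 59.3
t: 8.23
ee_pos: [573.2, -71.1, 250.3]
tool_rot: [-0.0, 0.731, 0.682, -0.0]
ft_force: [0.4, 0.9, -0.7]
width: 18.9
gripper_force: 59.3
t: 8.48
ee_pos: [573.4, -71.1, 247.7]
tool_rot: [-0.0, 0.731, 0.682, -0.0]
ft_force: [-0.1, 0.1, -1.2]
width: 18.6
gripper_force: 59.3
```

```bash

python3 -m inch '0 0 .0015 0 .015;0 0 .0015 0 .015;0 0 0 0 .015' 25
python3 -m inch '0 0 .0015 0 .015;0 0 .001 0 .015;0 0 0 0 .015'
```

```text
t: 8.73
ee_pos: [573.4, -71.2, 244.7]
tool_rot: [0.0, 0.731, 0.682, -0.0]
ft_force: [0.0, -0.6, -1.7]
width: 18.6
gripper_force: 59.4
t: 8.98
ee_pos: [573.7, -71.4, 243.4]
tool_rot: [0.001, 0.731, 0.682, 0.0]
ft_force: [0.2, -1.0, 2.8]
width: 18.9
gripper_force: 59.9
```

Contact is about 8 mm down, at the front wall of the bore, as expected. Now I pivot the pin in the grip by moving the tool forward on an arc.

```bash

python3 -m inch '.003 0 0 0 .015;.003 0 0 0 .015;0 0 0 0 .015' 20
python3 -m inch '.003 0 .0005 0 .015;.003 0 .0006 0 .015;0 0 0 0 .015'
```

```text
t: 9.23
ee_pos: [573.8, -66.1, 243.1]
tool_rot: [0.001, 0.731, 0.682, -0.001]
ft_force: [-1.1, -3.7, 5.2]
width: 18.6
gripper_force: 59.9
t: 9.48
ee_pos: [574.2, -59.5, 242.1]
tool_rot: [0.001, 0.731, 0.682, -0.0]
ft_force: [-1.0, -2.4, 4.4]
width: 19.0
gripper_force: 60.0
```

```bash

python3 -m inch '.004 0 .0004 0 .015;.004 0 .0006 0 .015;.004 0 .0008 0 .015;0 0 0 0 .015'
python3 -m inch '.004 0 .0008 0 .015;.004 0 .001 0 .015;.004 0 .0012 0 .015;0 0 0 0 .015'
```

```text
t: 9.82
ee_pos: [575.0, -47.3, 240.0]
tool_rot: [0.001, 0.731, 0.682, -0.0]
ft_force: [0.1, -2.9, 4.8]
width: 18.3
gripper_force: 59.8
t: 10.15
ee_pos: [575.8, -34.5, 236.1]
tool_rot: [-0.0, 0.731, 0.683, 0.0]
ft_force: [-0.2, -1.5, 3.4]
width: 18.3
gripper_force: 59.5
```

```bash

python3 -m inch '.004 0 .0014 0 .015;.004 0 .0014 0 .015;.004 0 .0016 0 .015;0 0 0 0 .015'
python3 -m inch '.004 0 .0018 0 .015;.004 0 .002 0 .015;.004 0 .0022 0 .015;0 0 0 0 .015'
python3 -m inch '.003 0 .0017 0 .015;.003 0 .0018 0 .015;.003 0 .0019 0 .015;0 0 0 0 .015'
```

```text
t: 10.48
ee_pos: [576.6, -22.5, 231.4]
tool_rot: [-0.0, 0.731, 0.683, -0.0]
ft_force: [-1.0, -2.5, 2.1]
width: 18.8
gripper_force: 59.3
t: 10.82
ee_pos: [577.3, -10.3, 225.2]
tool_rot: [-0.001, 0.731, 0.683, -0.0]
ft_force: [-0.2, -1.7, 3.1]
width: 18.4
gripper_force: 59.1
t: 11.15
ee_pos: [578.1, -1.9, 220.3]
tool_rot: [-0.0, 0.731, 0.682, -0.0]
ft_force: [-1.4, -2.1, 3.4]
width: 18.8
gripper_force: 59.1
```

```bash

python3 -m inch '-.002 0 .0016 0 .015;-.002 0 .0016 0 .015;0 0 0 0 .015'
python3 -m inch '-.002 0 .0016 0 .015;-.002 0 .0016 0 .015;0 0 0 0 .015'
python3 -m inch '-.0012 0 .0016 0 .015;-.0011 0 .0016 0 .015;0 0 0 0 .015'
```

```text
t: 11.4
ee_pos: [577.7, -6.5, 216.6]
tool_rot: [-0.001, 0.731, 0.682, -0.0]
ft_force: [-0.1, -2.1, 1.2]
width: 18.8
gripper_force: 58.7
t: 11.65
ee_pos: [577.4, -10.3, 213.1]
tool_rot: [-0.001, 0.731, 0.682, -0.0]
ft_force: [0.3, -0.5, -0.3]
width: 19.0
gripper_force: 58.5
t: 11.9
ee_pos: [577.2, -12.5, 210.2]
tool_rot: [-0.001, 0.731, 0.682, -0.0]
ft_force: [-0.2, 0.2, -1.2]
width: 18.6
gripper_force: 58.4
```

```bash

for i in 1; do python3 -m inch '-.0009 0 .0012 0 .015;-.0009 0 .0012 0 .015;0 0 0 0 .015'; done | egrep 'pos|ft'
python3 -m inch '-.0009 0 .0012 0 .015;-.0009 0 .0012 0 .015;0 0 0 0 .015'| egrep 'pos|ft'
python3 -m inch '-.0009 0 .0012 0 .015;-.0009 0 .0012 0 .015;0 0 0 0 .015'| egrep 'pos|ft'
```

```text
ee_pos: [577.2, -14.4, 208.3]
ft_force: [-0.1, -0.5, -0.6]
ee_pos: [577.4, -15.7, 207.1]
ft_force: [-0.1, 2.0, 3.3]
ee_pos: [577.3, -17.6, 204.5]
ft_force: [-0.2, 3.0, 5.3]
```

```bash

python3 -m inch '-.0006 0 .0008 0 .015;-.0006 0 .0008 0 .015;0 0 0 0 .015'| egrep 't:|pos|ft'
python3 -m inch '-.0006 0 .0008 0 .015;-.0006 0 .0008 0 .015;0 0 0 0 .015'| egrep 't:|pos|ft'
python3 - <<'E'
from h import *
s=r.get_image("scene");cv2.imwrite("pics/c7.png",cv2.resize(s["color"][110:260,180:380],None,fx=3,fy=3))
E
```

```text
t: 12.9
ee_pos: [577.2, -18.6, 203.0]
tool_rot: [0.0, 0.731, 0.682, 0.001]
ft_force: [-0.2, 4.0, 5.0]
t: 13.15
ee_pos: [577.1, -19.5, 201.6]
tool_rot: [-0.0, 0.731, 0.683, 0.001]
ft_force: [-0.7, 3.6, 6.2]
```

View pics/c7.png

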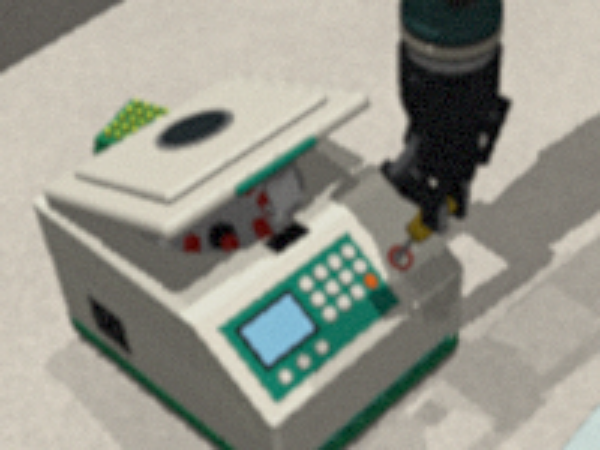

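The lid is springing open (its raised edge shows at crop (370,100)), and the pin is still in the bore. I hold briefly, retract along the axis to about 8 mm depth, then pivot the pin back upright.

```bash

python3 -m inch '0 0 0 0 .015;0 0 0 0 .015;0 0 0 0 .015;0 0 0 0 .015;0 0 0 0 .015;0 0 0 0 .015' | egrep 't:|pos|ft'
python3 -m inch '.0028 0 -.004 0 .015;.0028 0 -.004 0 .015;.0028 0 -.004 0 .015;.0028 0 -.004 0 .015;.0028 0 -.004 0 .015;0 0 0 0 .015;0 0 0 0 .015'
python3 -m inch '-.004 0 -.0028 0 .015;-.004 0 -.0027 0 .015;-.004 0 -.0025 0 .015;0 0 0 0 .015'| egrep 't:|pos|ft'
```

```text
t: 13.7
ee_pos: [577.2, -19.5, 201.6]
tool_rot: [-0.0, 0.731, 0.683, 0.001]
ft_force: [-1.1, 4.8, 5.3]
t: 14.28
ee_pos: [578.0, -6.6, 220.7]
tool_rot: [0.0, 0.731, 0.682, -0.0]
ft_force: [-0.5, 0.6, -1.2]
width: 18.4
gripper_force: 58.5
t: 14.62
ee_pos: [576.6, -18.7, 228.4]
tool_rot: [-0.001, 0.731, 0.682, -0.0]
ft_force: [-0.3, 1.6, -2.9]
```

```bash

python3 -m inch '-.004 0 -.0022 0 .015;-.004 0 -.002 0 .015;-.004 0 -.0017 0 .015;0 0 0 0 .015'| egrep 't:|pos|ft'
python3 -m inch '-.004 0 -.0016 0 .015;-.004 0 -.0015 0 .015;-.004 0 -.0013 0 .015;0 0 0 0 .015'| egrep 't:|pos|ft'
python3 -m inch '-.004 0 -.0012 0 .015;-.004 0 -.001 0 .015;-.004 0 -.0007 0 .015;0 0 0 0 .015'| egrep 't:|pos|ft'
```

```text
t: 14.95
ee_pos: [576.1, -31.1, 234.9]
tool_rot: [-0.0, 0.731, 0.682, -0.0]
ft_force: [0.1, 3.2, -3.9]
t: 15.28
ee_pos: [575.4, -43.0, 239.4]
tool_rot: [0.0, 0.731, 0.682, 0.0]
ft_force: [-1.0, 2.7, -2.3]
t: 15.62
ee_pos: [574.6, -55.1, 242.2]
tool_rot: [0.0, 0.731, 0.682, -0.0]
ft_force: [-0.3, 3.9, -2.6]
```

```bash

python3 -m inch '-.004 0 -.0006 0 .015;-.004 0 -.0005 0 .015;-.004 0 -.0003 0 .015;0 0 0 0 .015'| egrep 't:|pos|ft'
python3 -m inch '-.004 0 -.0002 0 .015;-.004 0 -.0001 0 .015;-.001 0 0 0 .015;0 0 0 0 .015'| egrep 't:|pos|ft'
python3 - <<'E'
from h import *
o=r.get_obs();p=r.get_image("wrist");q=o["tool_rot"];T=R.from_quat([*q[1:],q[0]]).as_matrix()
togo([572.3,-75,244])
for z in(-45.5,14.5,95):print(proj(p,o["ee_pos"]+T@[0,0,z],o))
cv2.imwrite("pics/c8.png",cv2.resize(p["color"][150:330,240:400],None,fx=3,fy=3,interpolation=2))
E
```

```text
t: 15.95
ee_pos: [573.7, -67.2, 243.6]
tool_rot: [0.0, 0.731, 0.682, -0.0]
ft_force: [-0.9, 3.9, -1.6]
t: 16.28
ee_pos: [573.1, -75.5, 243.9]
tool_rot: [0.0, 0.731, 0.682, 0.0]
ft_force: [-0.6, 4.6, -1.5]
t 16.33 pos [573.1 -75.4 243.9] yaw 1.502 F [-1.3  3.3 -0.7] w 18.5 tilt 0.02
shift tool mm [ 0.3 -0.9 -0.1] turn None
[316.99915905 284.44317042]
[317.53439202 232.09567688]
[317.90018482 196.31997287]
```

View pics/c8.png

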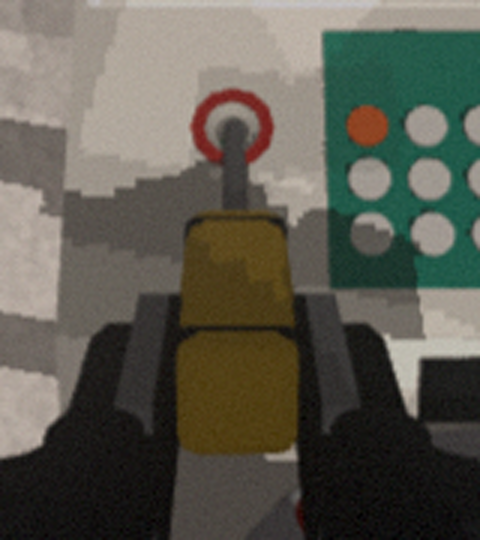

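The pin is upright again: handle edges at crop y 213, 328 and 388 are within about 2 px of the original grasp. I lift out and return to above the rack.

```bash

python3 -m inch '0 0 -.006 0 .015;0 0 -.008 0 .015;0.005 0 -.02 0 .015;.01 0 -.02 0 .015;.02 0 -.02 0 .015;.038 .0015 0 0 .015;.038 .0015 0 0 .015;.038 .0015 0 0 .015'| egrep 't:|pos|ft'
python3 -m inch '.038 .0015 0 0 .015;.038 .0015 0 0 .015;.038 .0015 0 0 .015;.0378 0 0 0 .015;0 0 0 .065 .015;0 0 0 .065 .015;0 0 0 0 .015;0 0 0 0 .015'
python3 - <<'E'
from h import *
o=r.get_obs();p=r.get_image("wrist");q=o["tool_rot"];T=R.from_quat([*q[1:],q[0]]).as_matrix()
togo([603,223.5,300],1.37)
print("tip0",proj(p,o["ee_pos"]+T@[0,0,104.5],o),"well",proj(p,[603,223.5,112],o))
cv2.imwrite("pics/c9.png",cv2.resize(p["color"][130:230,260:380],None,fx=5,fy=5,interpolation=2))
E
```

```text
t: 17.0
ee_pos: [589.3, 72.2, 320.6]
tool_rot: [0.004, 0.732, 0.681, 0.001]
ft_force: [0.1, -0.2, -0.1]
t: 17.67
ee_pos: [603.8, 223.3, 319.0]
tool_rot: [0.002, 0.774, 0.633, 0.001]
ft_force: [-0.1, 0.0, 0.5]
width: 18.9
gripper_force: 58.5
t 17.72 pos [603.7 223.1 318.8] yaw 1.372 F [-0.5 -0.2  0.5] w 18.6 tilt 0.19
shift tool mm [ 0.2 -0.8 18.8] turn 0.002
tip0 [317.76652541 193.48598529] well [316.65323959 170.50594415]
```

View pics/c9.png

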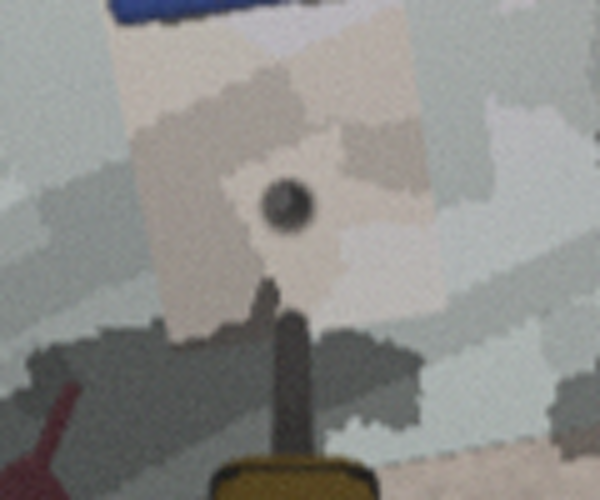

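The well mouth is at crop (288,206) and the tip at (292,312), about 1 mm apart after projection. I go down with force checks.

```bash

python3 -m inch '-.001 0 .02 0 .015;0 0 .025 0 .015;0 0 .025 0 .015;0 0 .02 0 .015;0 0 .01 0 .015;0 0 .006 0 .015;0 0 0 0 .015'| egrep 't:|pos|ft'
python3 -m inch '0 0 .005 0 .015;0 0 .005 0 .015;0 0 .005 0 .015;0 0 0 0 .015'| egrep 't:|pos|ft'
python3 -m inch '0 0 .01 0 .015;0 0 .01 0 .015;0 0 .01 0 .015;0 0 .01 0 .015;0 0 0 0 .015'| egrep 't:|pos|ft'
```

```text
t: 18.3
ee_pos: [602.6, 222.4, 210.8]
tool_rot: [-0.0, 0.774, 0.633, -0.001]
ft_force: [-0.3, -0.1, -1.5]
t: 18.63
ee_pos: [602.5, 223.1, 195.9]
tool_rot: [-0.0, 0.774, 0.633, -0.0]
ft_force: [0.1, -1.5, -1.4]
t: 19.05
ee_pos: [601.0, 222.8, 152.4]
tool_rot: [-0.001, 0.774, 0.633, -0.003]
ft_force: [0.3, 0.4, -1.5]
```

```bash

python3 -m inch '0 0 .008 0 .015;0 0 .008 0 .015;0 0 .005 0 .015;0 0 0 0 .015;0 0 0 0 .015'| egrep 't:|pos|ft'
python3 -m inch '0 0 .001 0 .015;0 0 .001 0 .015;0 0 0 0 .015;0 0 0 0 .015'| egrep 't:|pos|ft'
python3 -m inch '0 0 .001 0 .015;0 0 .001 0 .015;0 0 0 0 .015;0 0 0 0 .015'| egrep 't:|pos|ft'
```

```text
t: 19.47
ee_pos: [602.5, 223.1, 135.1]
tool_rot: [-0.0, 0.774, 0.633, -0.0]
ft_force: [-0.4, -0.3, -0.3]
t: 19.8
ee_pos: [602.8, 223.2, 133.9]
tool_rot: [0.0, 0.774, 0.633, 0.0]
ft_force: [0.1, 0.3, -0.5]
t: 20.13
ee_pos: [602.6, 223.1, 131.4]
tool_rot: [-0.0, 0.774, 0.633, -0.0]
ft_force: [-0.6, -0.3, -0.4]
```

```bash

python3 -m inch '0 0 .001 0 .015;0 0 .001 0 .015;0 0 0 0 .015;0 0 0 0 .015'| egrep 't:|pos|ft'
python3 -m inch '0 0 .001 0 .015;0 0 .0005 0 .015;0 0 0 0 .015;0 0 0 0 .015'| egrep 't:|pos|ft'
python3 -m inch '0 0 .0007 0 .015;0 0 .0003 0 .015;0 0 0 0 .015;0 0 0 0 .015'| egrep 't:|pos|ft'
```

```text
t: 20.47
ee_pos: [602.6, 223.2, 129.4]
tool_rot: [-0.0, 0.774, 0.633, -0.0]
ft_force: [0.8, -0.5, -0.5]
t: 20.8
ee_pos: [602.8, 223.3, 128.9]
tool_rot: [0.0, 0.774, 0.633, 0.0]
ft_force: [-1.2, -0.1, 3.7]
t: 21.13
ee_pos: [602.9, 223.3, 128.8]
tool_rot: [0.0, 0.774, 0.633, 0.001]
ft_force: [-2.8, -0.3, 5.8]
```

The handle is resting on the plate. I release and go straight up.

```bash

python3 -m inch '0 0 -.0005 0 .03;0 0 0 0 .05;0 0 0 0 .07;0 0 0 0 .0854;0 0 0 0 .0854;0 0 0 0 .0854;0 0 0 0 .0854;0 0 0 0 .0854'
python3 -m inch '0 0 -.015 0 .0854;0 0 -.03 0 .0854;0 0 -.04 0 .0854;0 0 -.04 0 .0854;0 0 -.04 0 .0854;-.03 0 -.03 0 .0854;-.025 0 0 0 .0854;0 0 0 0 .0854'
python3 -m inch '0 0 0 0 .0854;0 0 0 0 .0854;0 0 0 0 .0854;0 0 0 0 .0854'| egrep 't:|pos|ft'
python3 - <<'E'
from h import *
o=r.get_obs();p=r.get_image("wrist");s=r.get_image("scene")
b=blob(p,(20,100,70),(35,255,255),proj(p,[603,224,172],o),60);print(b[0],b[1],atz(p,b[0],172,o))
u=proj(p,[603,224,150],o).astype(int)
a=cv2.resize(p["color"][max(u[1]-75,0):u[1]+75,u[0]-75:u[0]+75],(400,400));c=cv2.resize(s["color"][130:330,180:380+80],(560,400))[:,:400]
cv2.imwrite("pics/c10.png",np.hstack([a,cv2.resize(s["color"][100:320,180:480],(400,400))]))
E
```

```text
t: 21.8
ee_pos: [602.6, 223.2, 127.5]
tool_rot: [0.0, 0.774, 0.633, -0.0]
ft_force: [0.3, -0.2, -0.4]
width: 85.5
gripper_force: 0.0
t: 22.47
ee_pos: [592.6, 166.4, 327.0]
tool_rot: [0.003, 0.775, 0.632, 0.003]
ft_force: [0.3, 0.5, -0.3]
width: 85.4
gripper_force: 0.0
t: 22.8
ee_pos: [591.6, 170.6, 320.4]
tool_rot: [-0.001, 0.773, 0.634, -0.001]
ft_force: [0.2, 0.0, -0.5]
[319.448      129.53333333] [310 119  20  22 375] [603.17914399 222.32736721 172.        ]
```

View pics/c10.png

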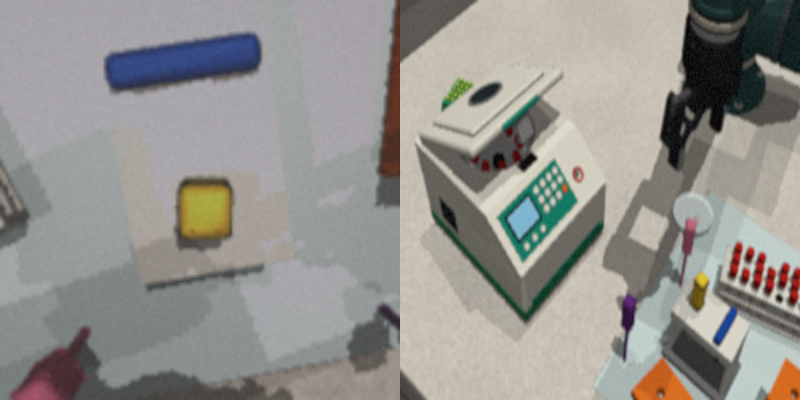

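The picture shows the pin upright in its well, the yellow handle at left (205,210) and right (700,290). The lid is open at (560,75), and the other things are where they were.

```bash
python3 -c "
from rig import r
print(r.sign_off())"
```

```text
the job is handed in; nothing more can be done
None
```

The job is handed in at about 23 s: the lid is sprung open, the release pin is upright back in its well and let go, nothing else appears to have moved, and the force readings stayed under about 8 N.

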